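# Pack out the specimen clamp with spacers and hold it shut

## Robot

A 6-joint arm with a two-finger parallel gripper is mounted at the origin on the work surface. World frame = base frame: x ahead of the robot, y to its left, z up, the work surface at z = 0. Lengths are in m, angles in rad, forces in N, time in s.
With the tool pointing down it reaches from about 0.35 to 0.975 m from the base axis. Payload 4.9 kg.
Tool frame: the origin (TCP) lies at the very end of the fingers, on their centre line; the grasp point (between the pads) lies 19 mm behind it (ctrl.grip_point_offset is the distance from the TCP to the grasp point, in m); z points along the fingers, y is the line along which they close (so a half turn about z gives the same grasp; the last joint's range is limited). The gripper opens to 85 mm and grips with 20 to 120 N. Pads are 22 mm wide; open, the fingers measure 114 mm over their backs; the gripper's body (76 mm by 85 mm) begins 54 mm behind the grasp point. The pads swing forward as they close: fully open they stand 13 mm farther back than shut.
Start: joints at [-1.286, 0.053, 1.613, -0, 1.476, -0.119], TCP at [0.246, -0.575, 0.231] pointing down, gripper open.
Joint ranges: [-3.01, 3.01], [-1.01, 2.22], [0.06, 2.58], [-1.02, 4.17], [0.09, 2.62], [-3.14, 3.14]. Speed limits (rad/s): [2.57, 2.57, 3.14, 3.14, 3.14, 3.14].

## Interface

Orientations are given as a rotation vector (axis times angle).
In Python, from station import ctrl gives the robot as it stands.
- The arm moves only by the tool send_rows, never from a script. Its argument "rows" is a list of rows, each a list of 3 entries, a list of its own where there are three numbers: the finger opening in cm, from 0 to 8.54, then the shift along the tool's x, y, z in cm, then the turn about the tool's z in degrees. A call has 1 to 10 rows; each row shifts and turns the commanded pose from where the row before left it, along the tool's axes as they then stand; what a row does not reach is not made up. A row lasts 1/8 s, in which the tool goes at most 62.5 mm and 10.7 degrees, less where a joint would pass 70% of its speed; a pose out of reach is approached as far as the arm can. A call with a gripper value outside its range is refused whole. The fingers move at their own pace and stop on an object; "newtons" is the grip in N (left out, the last holds). Time passes only in rows, so rows that do not move let the fingers close. It gives the time, the measured TCP pose, the force, the opening and the grip force at its end, in the units of the state.
- ctrl.get_obs(): the state, without advancing time (a new reading comes with each control period).
- ctrl.get_image(name): name is "scene" or "top"; returns a dict with "frame" (384x512x3 uint8, red, green, blue), "range_z" (384x512 float32, m along the optical axis (not along the pixel's ray), 0 where there is no reading), "fx", "fy", "cx", "cy" (pixels), "cam_to_world" (4x4, takes a point from camera to world coordinates). Camera axes: x right, y down, z forward; pixel columns grow to the right and rows downward; lengths in m; the calibration is good to about 2 mm. A picture is of the moment at which its call begins.
- ctrl.finish_job(): hands the job in; it is judged then, once.
The state is a dict: "t": time; "q": joint angles; "dq": joint speeds; "effort": joint torques, N m; "tool_pos": TCP position; "tool_rot": TCP orientation; "contact_force": force on the tool from outside, world axes, zero at the start; "wrist_torque": the same for the moment, N m; "opening": finger opening in m; "grip_force": force on a finger pad.
Only numpy, scipy, OpenCV 4.12 (cv2) and the standard library are available. Lean on these libraries where they do the work, as an engineer would, in place of code of your own. Each camera call takes 0.05 s, during which the arm holds its last target. There are 200 camera calls.

## Task

Clamp the amber specimen mount for its picture: stand blue spacers upright and square in the rail's channel, one after another, in the gap between the mount and the red slide, until the slide, pushed towards the end stop, bites on the packed stack before its own travel runs out (two or three spacers, depending on the gap). Then push the slide up firmly but gently with the gripper so that spacers and mount are squeezed tight against the end stop, and finish while still holding it pushed, touching no spacer. Leave unused spacers well away from the rail and the other things on the bench where they are.

Things in the scene. Friction and masses are not known exactly. Their poses are not given: they have to be found in the camera images.
- rail: aluminium clamp rail fixed to the bench, an open-topped channel on a plate 78 mm wide, y from -130 to +100 mm. Origin: on the bench, on the channel centre line; y runs along the channel from the red slide towards the dark end stop, z up. Channel floor 12 mm above the bench; side walls 6 mm thick, 48 mm apart inside, top 26 mm above the bench
- slide (a joint): red clamp slide, an upright plate 44 mm wide, 12 mm thick along the channel, top 60 mm above the bench. 0 = drawn fully back (as at the start), grows as it is pushed towards the end stop (rail +y), travel ends at 0.030 m. About 1.5 N of friction; stays where left. Push it from behind (-y side), where the channel is empty
- slide_face (a point): centre of the slide's front face (the face towards the specimen), 36 mm above the bench; the slide's rear face is 12 mm behind it (rail -y). Its axes are parallel to the rail's
- stop: dark steel end stop, fixed in the channel, 46 mm wide, 16 mm thick along the channel, 48 mm tall; origin at the centre of its underside, on the channel floor; where along the channel it is fixed differs each time
- mount_mid (a point): centre of the specimen mount, a loose amber resin block 44 mm wide (across the channel), 40 mm long (along it), 28 mm tall, 90 g, in the channel up to 2 mm from the end stop; its face towards the slide is 20 mm from this point. The gap from this face to the drawn-back slide is 51 to 82 mm
- mount: the same specimen mount; origin at the centre of its underside
- spacer1_mid (a point): centre of one of four identical loose blue spacers, 58 mm tall in all, standing upright on the bench; the point is 29 mm above the underside. When fitted its x lies across the channel, its y along it (either way round). Grip tab: 14 mm (x) by 10 mm (y), from 1 mm below this point to 29 mm above it; hold it by the faces 14 mm apart, as tabs of fitted neighbours stand only 10 mm away along y
- spacer1: the same spacer as spacer1_mid, 45 g: block 44 mm (x) by 20 mm (y), 28 mm tall, with the tab in the middle of its top; origin at the centre of its underside
- spacer2_mid (a point): centre of one of four identical loose blue spacers, 58 mm tall in all, standing upright on the bench; the point is 29 mm above the underside. When fitted its x lies across the channel, its y along it (either way round). Grip tab: 14 mm (x) by 10 mm (y), from 1 mm below this point to 29 mm above it; hold it by the faces 14 mm apart, as tabs of fitted neighbours stand only 10 mm away along y
- spacer2: the same spacer as spacer2_mid, 45 g: block 44 mm (x) by 20 mm (y), 28 mm tall, with the tab in the middle of its top; origin at the centre of its underside
- spacer3_mid (a point): centre of one of four identical loose blue spacers, 58 mm tall in all, standing upright on the bench; the point is 29 mm above the underside. When fitted its x lies across the channel, its y along it (either way round). Grip tab: 14 mm (x) by 10 mm (y), from 1 mm below this point to 29 mm above it; hold it by the faces 14 mm apart, as tabs of fitted neighbours stand only 10 mm away along y
- spacer3: the same spacer as spacer3_mid, 45 g: block 44 mm (x) by 20 mm (y), 28 mm tall, with the tab in the middle of its top; origin at the centre of its underside
- spacer4_mid (a point): centre of one of four identical loose blue spacers, 58 mm tall in all, standing upright on the bench; the point is 29 mm above the underside. When fitted its x lies across the channel, its y along it (either way round). Grip tab: 14 mm (x) by 10 mm (y), from 1 mm below this point to 29 mm above it; hold it by the faces 14 mm apart, as tabs of fitted neighbours stand only 10 mm away along y
- spacer4: the same spacer as spacer4_mid, 45 g: block 44 mm (x) by 20 mm (y), 28 mm tall, with the tab in the middle of its top; origin at the centre of its underside
- dish: bystander, not to be disturbed: clear round culture dish, 88 mm across, 16 mm tall; origin at its underside
- vial: bystander, not to be disturbed: small glass vial, 30 mm across, 55 mm tall; origin at its underside
- reagent: bystander, not to be disturbed: reagent bottle, 56 mm across, 90 mm tall; origin at its underside
- slidebox: bystander, not to be disturbed: green microscope-slide box, 90 x 35 x 30 mm; origin at its underside
- spatula: bystander, not to be disturbed: spatula 160 mm long, lying
Things that resemble listed ones, but are neither listed nor needed, are in the scene too. Leave any turquoise look-alike of the spacer4 alone.

How it is judged:
By the outcome, as a careful person would: the job done as asked, in the order asked, and still so for the second after the job is handed in, while the arm keeps its last pose, push and grip.
It also fails if it takes over 72 s, if anything falls off the work surface, if the arm or the gripper's body presses on something with over 40 N, if the wrist force passes 120 N, or if a joint passes its speed limit or range.

## Working session

There is one attempt and no reset: what is moved stays moved. The work goes in short steps, Python scripts to look and compute and a tool call to move; the robot and the scene stay as the last step left them, time stands still between calls to the robot, and variables do not carry over. Pictures are saved under pics/ and viewed, at most 10 in all, crops included, and the job is handed in when it is done.

Besides the shell and the picture viewer there is one more tool, called as name([rows], argument=value, ...), one row to a line, values as JSON. send_rows: Moves the arm, as the interface text tells. Its arguments: {"type":"object","properties":{"rows":{"type":"array","items":{"type":"array"}},"newtons":{"type":"number"}},"required":["rows"]}

```bash
mkdir -p pics; ls
python3 - <<'E'
from station import ctrl
import cv2,numpy as np
o=ctrl.get_obs();print({k:np.round(v,3).tolist() for k,v in o.items()})
for n in("scene","top"):
    im=ctrl.get_image(n);np.savez(f"pics/{n}0.npz",**im)
    cv2.imwrite(f"pics/{n}0.png",cv2.resize(im["frame"][...,::-1],(800,600)))
    print(n,im["fx"],im["fy"],im["cx"],im["cy"],np.round(im["cam_to_world"],3).tolist())
print(ctrl.grip_point_offset)
E
```

```text
pics
{'t': 0.0, 'q': [-1.286, 0.053, 1.614, -0.0, 1.476, -0.119], 'dq': [0.001, 0.001, 0.0, 0.001, 0.002, 0.001], 'effort': [-0.0, -39.369, -37.018, -0.0, 0.007, -0.0], 'tool_pos': [0.245, -0.574, 0.23], 'tool_rot': [-3.076, -0.63, 0.0], 'contact_force': [0.786, 0.539, 0.112], 'wrist_torque': [-0.013, 0.002, 0.011], 'grip_force': 0.0, 'opening': 0.085}
scene 348.7715105468314 348.7715105468314 255.68705730532747 187.95955874368002 [[0.543, 0.463, -0.701, 1.325], [0.839, -0.32, 0.439, -0.516], [-0.021, -0.827, -0.562, 0.7], [0.0, 0.0, 0.0, 1.0]]
top 469.3959466451095 469.3959466451095 253.6193789288156 186.42831073769682 [[-0.018, -0.987, 0.159, 0.315], [-1.0, 0.018, 0.002, -0.02], [-0.004, -0.159, -0.987, 1.508], [0.0, 0.0, 0.0, 1.0]]
0.0187
```

View pics/scene0.png

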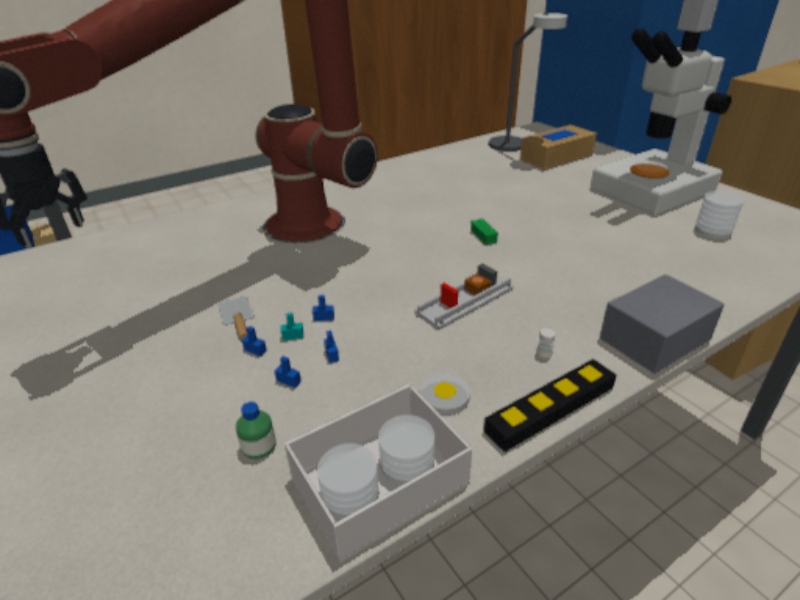

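View pics/top0.png

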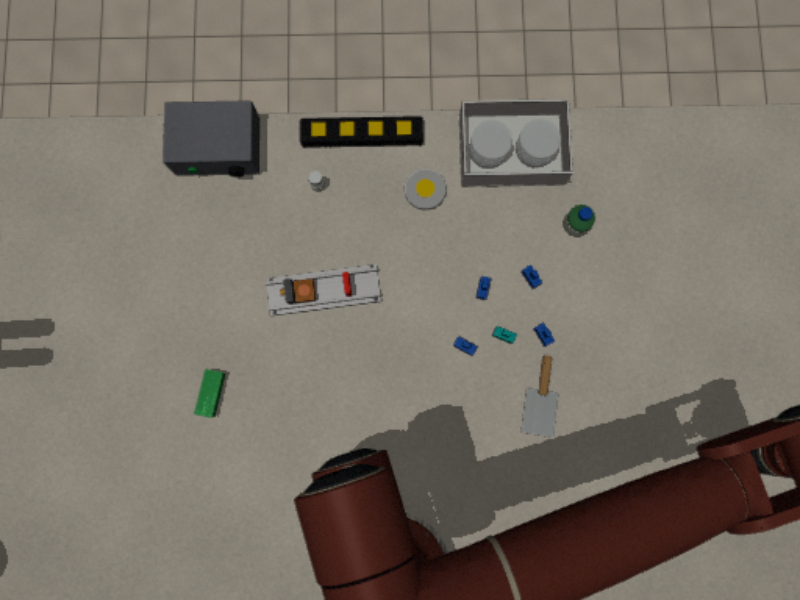

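The pictures show four blue spacers (top picture, 800-wide px: (484,288), (532,277), (465,346), (544,334)). The turquoise look-alike is at (505,335). The rail is centred at about (324,290), with the red slide at (348,284), the amber mount at (304,290) and the stop at (289,291). Other blue or amber items to rule out are the reagent cap (585,214), the microscope's orange stage object and the blue box label in the scene view.

```bash
cat > h.py <<'E'
import cv2,numpy as np
def cloud(im):
    v,u=np.mgrid[:384,:512];z=im["range_z"]
    P=np.stack([(u-im["cx"])/im["fx"]*z,(v-im["cy"])/im["fy"]*z,z],-1)
    T=np.array(im["cam_to_world"]);W=P@T[:3,:3].T+T[:3,3];W[z==0]=np.nan
    return W
def hsv(im): return cv2.cvtColor(im["frame"],cv2.COLOR_RGB2HSV)
R={"blue":((108,130,50),(125,255,255)),"teal":((80,120,50),(100,255,255)),"red":((0,200,120),(4,255,255)),"amber":((5,140,60),(18,255,255))}
def mask(im,c): return cv2.inRange(hsv(im),*R[c])
E
python3 - <<'E'
from h import *
for n in("scene","top"):
    im=dict(np.load(f"pics/{n}0.npz"));W=cloud(im)
    b=W[(abs(W[...,0]-.55)<.15)&(abs(W[...,1])<.15)&(abs(W[...,2])<.008)];print(n,"bench z",b[:,2].mean(),b[:,2].std())
    for c in("blue","teal","red","amber"):
        k,l,s,ce=cv2.connectedComponentsWithStats(mask(im,c))
        for i in range(1,k):
            if s[i,4]<15: continue
            p=W[l==i];p=p[~np.isnan(p[:,0])]
            if len(p)<8: continue
            m=np.median(p,0)
            if abs(m[0]-.55)>.35 or abs(m[1])>.5 or m[2]<0.005 or m[2]>.15: continue
            hi=p[p[:,2]>.05]; lo=p[(p[:,2]>.022)&(p[:,2]<.036)]
            r=cv2.minAreaRect(lo[:,:2].astype(np.float32)*1000) if len(lo)>4 else None
            print(c,ce[i].round(1),s[i,4],"med",m.round(3),"z",np.percentile(p[:,2],[5,50,95]).round(3),"tab",hi.mean(0).round(4) if len(hi) else None,len(hi),"rect",np.round(np.hstack(r),1) if r else None)
E
```

```text
scene bench z 0.003351672237495406 0.001327847363514371
blue [205.9 198.8] 103 med [ 0.445 -0.159  0.022] z [0.006 0.022 0.058] tab [ 0.4434 -0.1571  0.056 ] 13 rect [ 442.5 -157.5   39.5   19.1   58. ]
blue [161.9 219.5] 121 med [ 0.467 -0.32   0.026] z [0.006 0.026 0.057] tab [ 0.4635 -0.3187  0.0561] 13 rect [ 463.1 -319.6   44.5   18.2   35.3]
blue [211.5 223.1] 79 med [ 0.57  -0.202  0.029] z [0.006 0.029 0.057] tab [ 0.5635 -0.2001  0.0574] 7 rect [ 562.4 -200.2   17.2   37.8   73.5]
blue [183.4 238.7] 113 med [ 0.586 -0.301  0.027] z [0.005 0.027 0.057] tab [ 0.5832 -0.2992  0.0564] 13 rect [ 583.3 -298.8   40.9   18.2   33.5]
blue [162.3 264.9] 19 med [ 0.705 -0.397  0.084] z [0.079 0.084 0.089] tab [ 0.7052 -0.3965  0.0839] 19 rect None
teal [186.3 210.4] 156 med [ 0.466 -0.239  0.027] z [0.005 0.027 0.055] tab [ 0.4645 -0.2379  0.0565] 14 rect [ 466.  -237.7   40.5   15.8   66. ]
red [287.6 184.4] 23 med [0.576 0.078 0.062] z [0.059 0.062 0.064] tab [0.5735 0.0787 0.0623] 23 rect None
amber [304.9 181.4] 144 med [0.564 0.159 0.041] z [0.022 0.041 0.045] tab None 0 rect [570
[... 577 characters left out ...]
3157  0.057 ] 15 rect [ 460.6 -314.9   42.5   19.    31.2]
blue [297.5 221. ] 84 med [ 0.44  -0.153  0.029] z [0.023 0.029 0.061] tab [ 0.4399 -0.1528  0.0587] 16 rect [ 440.4 -154.1   42.3   19.3   61.2]
teal [322.7 213.7] 88 med [ 0.461 -0.232  0.03 ] z [0.022 0.03  0.058] tab [ 0.4621 -0.2346  0.0565] 16 rect [ 461.6 -234.5   43.    20.8   67.7]
red [221.5 180.6] 35 med [0.567 0.081 0.061] z [0.057 0.061 0.066] tab [0.5684 0.0825 0.0612] 35 rect None
amber [194.1 185.4] 163 med [0.559 0.171 0.041] z [0.035 0.041 0.047] tab None 0 rect [558.2 169.2  39.5  30.2   5.6]
amber [348.7 236.6] 49 med [ 0.388 -0.315  0.018] z [0.013 0.018 0.024] tab None 0 rect [ 382.7 -312.7    9.6   28.5   86.1]
```

Run:
```python
from h import *
for n,x0,z0 in(("scene",.574,.003),("top",.57,.0007)):
    im=dict(np.load(f"pics/{n}0.npz"));W=cloud(im)
    roi=(abs(W[...,0]-.565)<.08)&(abs(W[...,1]-.115)<.16)
    z=W[...,2]-z0
    for lo,hi in((.007,.08),(.02,.03)):
        m=(roi&(z>lo)&(z<hi)).astype(np.uint8)
        k,l,s,c=cv2.connectedComponentsWithStats(m)
        i=1+np.argmax(s[1:,4]); p=W[l==i] if lo<.01 else W[m>0]
        r=cv2.minAreaRect(p[:,:2].astype(np.float32)*1000);print(n,lo,len(p),np.round(np.hstack(r),1))
    # in rail frame (approx): profile of walls
    th=np.deg2rad({"top":0,"scene":0}[n]);
    p=W[roi&(z>.02)&(z<.03)];f=cv2.fitLine(p[:,:2].astype(np.float32),cv2.DIST_HUBER,0,.01,.01).ravel();print("line",f.round(4),np.degrees(np.arctan2(f[1],f[0])))
    if n=="top":
        c=im["frame"][155:215,160:255,::-1]
        cv2.imwrite("pics/rail.png",cv2.resize(c,None,fx=8,fy=8,interpolation=cv2.INTER_CUBIC))
```

```text
scene 0.007 1115 [562.8 131.9  80.  232.6   5.8]
scene 0.02 271 [562.3 132.   64.  228.2   6.6]
line [ 4.000e-04 -1.000e+00  5.782e-01  9.530e-02] -89.979866
top 0.007 1660 [566.2 134.8  85.6 236.    6.9]
top 0.02 265 [558.3 134.1  72.2 226.9   6. ]
line [ 0.1792 -0.9838  0.5456  0.1642] -79.67958
```

View pics/rail.png

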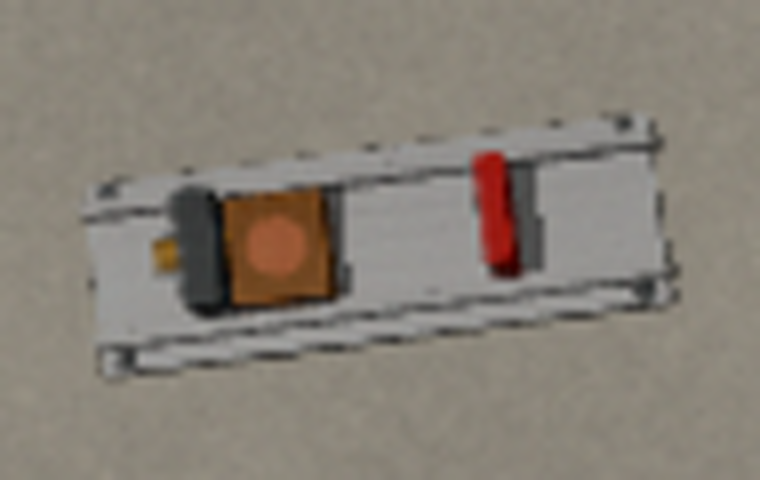

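Run:
```python
from h import *
t=np.deg2rad(6.3);ex=np.array([np.cos(t),np.sin(t)]);ey=np.array([-np.sin(t),np.cos(t)]);o=np.array([.561,.134])
for n,z0 in(("scene",.003),("top",.0007)):
    im=dict(np.load(f"pics/{n}0.npz"));W=cloud(im);z=W[...,2]-z0
    a=(W[...,:2]-o)@ex*1000;b=(W[...,:2]-o)@ey*1000
    m=(abs(a)<60)&(abs(b)<130)
    w=m&(z>.021)&(z<.031)&((b<-70)|(b>75)|((b>-30)&(b<10)))
    print(n,"wall hist",np.histogram(a[w],np.arange(-50,51,4))[0])
    for s in(-1,1):
        q=w&(a*s>15)&(a*s<45);f=np.polyfit(b[q],a[q],1);print(" wall",s,a[q].mean().round(1),"slope deg",np.degrees(f[0]).round(2),q.sum())
    pl=m&(z>.007);print(" plate b range",np.percentile(b[pl&(abs(a)<30)],[.5,99.5]).round(1), "a",np.percentile(a[pl&(z<.02)],[1,99]).round(1))
    rd=(mask(im,"red")>0)&m;q=rd&(z>.055);print(" red",a[q].mean().round(1),b[q].mean().round(1),np.percentile(b[q],[2,98]).round(1),np.percentile(a[q],[2,98]).round(1))
    am=(mask(im,"amber")>0)&m;q=am&(z>.036)&(z<.046);print(" amber a,b",np.percentile(a[q],[2,50,98]).round(1),np.percentile(b[q],[2,50,98]).round(1))
    q=m&(z>.052)&(z<.068)&~rd&(b>20);print(" stop",np.percentile(a[q],[2,50,98]).round(1),np.percentile(b[q],[2,50,98]).round(1),q.sum())
```

```text
scene wall hist [ 0  0  0  0  2 16 23  3  0  0  0  0  0  0  0  0  0  1 13 36 22  0  0  0
  0]
 wall -1 -25.8 slope deg -0.18 44
 wall 1 28.4 slope deg -0.21 72
 plate b range [-117.9  110.4] a [-28.6  40.4]
 red 6.4 -56.4 [-60.8 -51.5] [-12.7  22.6]
 amber a,b [-17.1   3.7  21.3] [14.9 33.  53.1]
 stop [-21.3   1.9  23.8] [53.6 59.2 71.4] 56
top wall hist [ 0  0  1  0  0 19 43  4  0  0  0  0  0  1  0  0  1  0  6 41 23  0  0  0
  0]
 wall -1 -25.0 slope deg -0.31 67
 wall 1 28.9 slope deg -0.13 70
 plate b range [-113.9  115.1] a [-37.3  41.3]
 red 1.7 -52.0 [-55.7 -48.2] [-17.2  21.4]
 amber a,b [-18.8   2.   21. ] [19.  37.8 55.6]
 stop [-20.2   0.7  23.5] [58.1 66.3 81. ] 82
```

```bash
cat > mv.py <<'E'
import sys,numpy as np
from station import ctrl
def go(x,y,z,phi):
    o=ctrl.get_obs();p=o["tool_pos"];r=o["tool_rot"]
    f=2*np.degrees(np.arctan2(r[1],r[0]));a=np.radians(f)
    d=np.array([x,y,z])-p
    print("t",round(o["t"],2),"pos",np.round(p,4),"phi",round((f+180)%360-180,2),"tilt",np.round(np.linalg.norm(r)-np.pi,4),"F",np.round(o["contact_force"],1),"open",round(o["opening"],4))
    print("shift cm",np.round(100*np.array([d@[np.cos(a),np.sin(a),0],d@[np.sin(a),-np.cos(a),0],-d[2]]),2),"turn",round((f-phi+180)%360-180,2))
if __name__=="__main__": go(*map(float,sys.argv[1:]))
E
python3 mv.py .561 -.1975 .13 76
```

```text
t 0.1 pos [ 0.2454 -0.5742  0.2302] phi 23.14 tilt -0.0018 F [-0.  -0.5 -0.9] open 0.0857
shift cm [ 43.82 -22.24  10.02] turn -52.86
```

send_rows([
  [4.5,[4.87,-2.47,1.11],0],
  [4.5,[4.87,-2.47,1.11],0],
  [4.5,[4.87,-2.47,1.11],0],
  [4.5,[4.87,-2.47,1.11],0],
  [4.5,[4.87,-2.47,1.11],0],
  [4.5,[4.87,-2.47,1.11],0],
  [4.5,[4.87,-2.47,1.11],0],
  [4.5,[4.87,-2.47,1.11],0],
  [4.5,[4.86,-2.48,1.14],0],
  [4.5,[0,0,0],-10.5],
], newtons=30)

```text
t: 1.35
tool_pos: [0.5618, -0.1944, 0.1291]
tool_rot: [-3.0, -0.923, 0.003]
contact_force: [-0.4, -1.0, 0.3]
opening: 0.0454
grip_force: 0.0
```

send_rows([
  [4.5,[0,0,0],-10.6],
  [4.5,[0,0,0],-10.6],
  [4.5,[0,0,0],-10.6],
  [4.5,[0,0,0],-10.5],
  [4.5,[0,0,0],0],
  [4.5,[0,0,0],0],
])

```text
t: 2.1
tool_pos: [0.5609, -0.1979, 0.1308]
tool_rot: [-2.479, -1.929, 0.0]
contact_force: [-0.5, 0.5, 0.5]
opening: 0.0451
grip_force: 0.0
```

```bash
python3 mv.py .561 -.1975 .031 76
python3 - <<'E'
from h import *
from station import ctrl
out=[]
for n,u,v in(("scene",211,200),("top",309,183)):
    im=ctrl.get_image(n);c=im["frame"][v-45:v+45,u-45:u+45,::-1];out.append(cv2.resize(c,(400,400),interpolation=cv2.INTER_CUBIC))
cv2.imwrite("pics/hover.png",np.hstack(out))
E
```

```text
t 2.1 pos [ 0.5609 -0.1979  0.1308] phi 75.79 tilt -0.0005 F [-0.5  0.5  0.5] open 0.0451
shift cm [ 0.04 -0.    9.98] turn -0.21
```

View pics/hover.png

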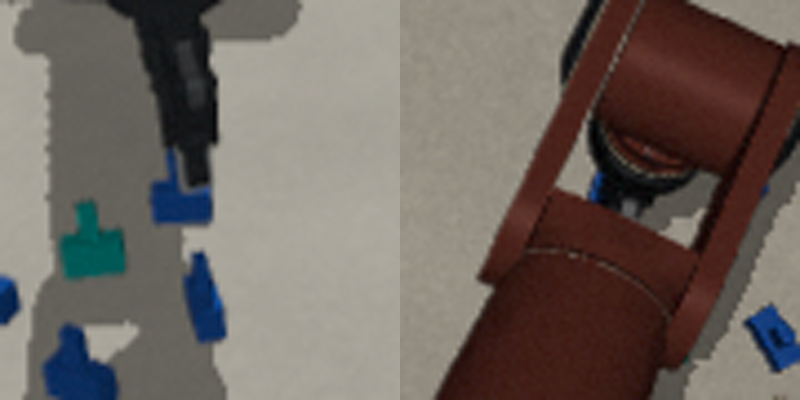

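The left crop (scene view) shows the open fingers above and behind spacer A (crop 202,302) and level with it. Turquoise is apart, at crop (90,245). In the right crop (top view), the arm hides the spacer. Descending on A.

send_rows([
  [4.5,[0,0,3],0],
  [4.5,[0,0,3],0],
  [4.5,[0,0,2],0],
  [4.5,[0,0,1.4],0],
  [4.5,[0,0,0.6],0],
  [4.5,[0,0,0],0],
  [1.0,[0,0,0],0],
  [1.0,[0,0,0],0],
  [1.0,[0,0,0],0],
  [1.0,[0,0,0],0],
])

```text
t: 3.45
tool_pos: [0.5619, -0.1984, 0.0322]
tool_rot: [2.475, 1.932, 0.001]
contact_force: [0.4, 0.4, 4.9]
opening: 0.0131
grip_force: 30.4
```

send_rows([
  [1.0,[0,0,0],0],
  [1.0,[0,0,0],0],
])

```text
t: 3.7
tool_pos: [0.5619, -0.1984, 0.0322]
tool_rot: [2.475, 1.932, 0.001]
contact_force: [-1.6, 0.2, 5.6]
opening: 0.0131
grip_force: 30.5
```

send_rows([
  [1.0,[0,0,-1],0],
  [1.0,[0,0,-3],0],
  [1.0,[0,0,-4],0],
  [1.0,[0,0,-3],0],
])

```text
t: 4.2
tool_pos: [0.561, -0.1979, 0.1425]
tool_rot: [2.477, 1.933, 0.0]
contact_force: [0.3, 0.7, -0.3]
opening: 0.0134
grip_force: 29.8
```

Run:
```python
import numpy as np
from mv import go
t=np.radians(6.5);b=.003
go(.5626-b*np.sin(t),.1342+b*np.cos(t),.13,96.5)
```

```text
t 4.2 pos [ 0.561  -0.1979  0.1425] phi 75.94 tilt -0.0001 F [ 0.3  0.7 -0.3] open 0.0134
shift cm [32.54 -8.02  1.25] turn -20.56
```

send_rows([
  [1.0,[4.65,-1.15,0.2],0],
  [1.0,[4.65,-1.15,0.2],0],
  [1.0,[4.65,-1.15,0.2],0],
  [1.0,[4.65,-1.15,0.2],0],
  [1.0,[4.65,-1.15,0.2],0],
  [1.0,[4.65,-1.15,0.2],0],
  [1.0,[4.64,-1.12,0.05],0],
  [1.0,[0,0,0],-10.3],
  [1.0,[0,0,0],-10.3],
  [1.0,[0,0,0],0],
])

```text
t: 5.45
tool_pos: [0.5618, 0.1372, 0.1282]
tool_rot: [-2.093, -2.342, 0.001]
contact_force: [-0.2, -0.0, -0.3]
opening: 0.0133
grip_force: 29.8
```

Run:
```python
from h import *
from station import ctrl
from mv import go
o=ctrl.get_obs();p=o["tool_pos"]
t=np.radians(6.5);ex=np.array([np.cos(t),np.sin(t)]);ey=np.array([-np.sin(t),np.cos(t)])
go(.5626-.003*np.sin(t),.1342+.003*np.cos(t),.043,96.5)
for n in("scene","top"):
    im=ctrl.get_image(n);W=cloud(im)
    m=(mask(im,"blue")>0)&(np.hypot(W[...,0]-p[0],W[...,1]-p[1])<.05)&(W[...,2]>.06)
    q=W[m]
    if len(q)<8: print(n,len(q));continue
    d=(q[:,:2]-p[:2])*1000;a=d@ex;b=d@ey;z=(q[:,2]-p[2])*1000
    print(n,len(q),"a",np.percentile(a,[2,50,98]).round(1),"b",np.percentile(b,[2,50,98]).round(1),"z",np.percentile(z,[2,50,98]).round(1))
    top=(z>-6)&(z<2.5);print(" blocktop",top.sum(),np.percentile(a[top],[3,97]).round(1),np.percentile(b[top],[3,97]).round(1)) if top.sum()>5 else 0
    v,u=np.where(m);c=im["frame"][v.min()-40:v.max()+50,u.min()-50:u.max()+50,::-1]
    cv2.imwrite(f"pics/held_{n}.png",cv2.resize(c,None,fx=5,fy=5,interpolation=cv2.INTER_CUBIC))
    print(c.shape)
```

```text
t 5.45 pos [0.5618 0.1372 0.1282] phi 96.44 tilt -0.0008 F [-0.2 -0.  -0.3] open 0.0133
shift cm [-0.01  0.04  8.52] turn -0.06
scene 84 a [-13.1   7.   21.8] b [-11.7  -7.4   5.4] z [-26.5  -6.9  22.4]
 blocktop 29 [-14.5  22. ] [-10.5   4.7]
(107, 111, 3)
top 0
```

send_rows([
  [1.0,[0,0.04,2.5],0],
  [1.0,[0,0,2.5],0],
  [1.0,[0,0,1.2],0],
  [1.0,[0,0,0.5],0],
  [1.0,[0,0,0.4],0],
  [1.0,[0,0,0.3],0],
  [1.0,[0,0,0.2],0],
  [1.0,[0,0,0],0],
])

```text
t: 6.55
tool_pos: [0.5629, 0.1372, 0.0527]
tool_rot: [2.091, 2.344, 0.0]
contact_force: [-0.0, 0.3, -0.1]
opening: 0.0132
grip_force: 29.8
```

send_rows([
  [1.0,[0,0,0.3],0],
  [1.0,[0,0,0.3],0],
  [1.0,[0,0,0.2],0],
  [1.0,[0,0,0.1],0],
  [1.0,[0,0,0],0],
])

```text
t: 7.18
tool_pos: [0.563, 0.1372, 0.0442]
tool_rot: [2.091, 2.344, 0.0]
contact_force: [-2.3, 0.3, 3.9]
opening: 0.0133
grip_force: 30.3
```

send_rows([
  [4.5,[0,0,0],0],
  [4.5,[0,0,0],0],
  [4.5,[0,0,0],0],
  [4.5,[0,0,-1],0],
  [4.5,[0,0,-3],0],
  [4.5,[0,0,-5],0],
])

```text
t: 7.92
tool_pos: [0.5613, 0.137, 0.133]
tool_rot: [-2.089, -2.342, 0.005]
contact_force: [0.7, 0.0, -0.7]
opening: 0.045
grip_force: 0.0
```

```bash
python3 mv.py .582 -.297 .13 121
```

```text
t 7.92 pos [0.5613 0.137  0.133 ] phi 96.53 tilt -0.0028 F [ 0.7  0.  -0.7] open 0.045
shift cm [-43.35  -2.88   0.3 ] turn -24.47
```

send_rows([
  [4.5,[-5.4,-0.36,0],0],
  [4.5,[-5.4,-0.36,0],0],
  [4.5,[-5.4,-0.36,0],0],
  [4.5,[-5.4,-0.36,0],0],
  [4.5,[-5.4,-0.36,0],0],
  [4.5,[-5.4,-0.36,0],0],
  [4.5,[-5.4,-0.36,0],0],
  [4.5,[-5.55,-0.36,0],0],
  [4.5,[0,0,0],-8.2],
  [4.5,[0,0,0],-8.2],
])

```text
t: 9.18
tool_pos: [0.5835, -0.298, 0.1343]
tool_rot: [1.731, 2.621, 0.0]
contact_force: [0.3, 0.7, -0.7]
opening: 0.0451
grip_force: 0.0
```

send_rows([
  [4.5,[0,0,0],-8.1],
  [4.5,[0,0,0],0],
  [4.5,[0,0,0],0],
])

```text
t: 9.55
tool_pos: [0.5837, -0.2968, 0.134]
tool_rot: [1.548, 2.733, -0.0]
contact_force: [-0.6, -0.6, -0.1]
opening: 0.0448
grip_force: 0.0
```

```bash
python3 mv.py .582 -.297 .033 121
python3 - <<'E'
from h import *
from station import ctrl
t=np.radians(6.5);ex=np.array([np.cos(t),np.sin(t)]);ey=np.array([-np.sin(t),np.cos(t)]);o=np.array([.561,.134])
for n in("scene","top"):
    im=ctrl.get_image(n);W=cloud(im);a=(W[...,:2]-o)@ex*1000;b=(W[...,:2]-o)@ey*1000;z=W[...,2]*1000
    m=(mask(im,"blue")>0)&(abs(a)<40)&(abs(b)<60)
    if m.sum()>8:
        print(n,m.sum(),"a",np.percentile(a[m],[2,98]).round(1),"b",np.percentile(b[m],[2,98]).round(1),"z",np.percentile(z[m],[2,98]).round(1))
        q=m&(z>35)&(z<48);print(" top",cv2.minAreaRect(np.stack([a[q],b[q]],1).astype(np.float32)))
    am=(mask(im,"amber")>0)&(abs(a)<40)&(abs(b)<90)&(z>36);print(" amber b",np.percentile(b[am],[2,98]).round(1))
E
```

```text
t 9.55 pos [ 0.5837 -0.2968  0.134 ] phi 120.93 tilt -0.0005 F [-0.6 -0.6 -0.1] open 0.0448
shift cm [ 0.07 -0.15 10.1 ] turn -0.07
scene 84 a [-14.  23.] b [-8.9 10.9] z [18.8 71.3]
 top ((3.994704246520996, 0.4486074447631836), (38.711700439453125, 18.140310287475586), 7.348937034606934)
 amber b [16.5 53.6]
top 83 a [-17.7  24. ] b [-4.8 13.8] z [26.4 74. ]
 top ((3.012998580932617, 4.94590950012207), (42.597869873046875, 18.76059913635254), 1.1173655986785889)
 amber b [19.4 56.9]
```

send_rows([
  [4.5,[0.07,-0.15,3],0],
  [4.5,[0,0,3],0],
  [4.5,[0,0,2],0],
  [4.5,[0,0,1.4],0],
  [4.5,[0,0,0.6],0],
  [4.5,[0,0,0],0],
  [1.0,[0,0,0],0],
  [1.0,[0,0,0],0],
  [1.0,[0,0,0],0],
  [1.0,[0,0,0],0],
])

```text
t: 10.9
tool_pos: [0.5826, -0.2974, 0.0348]
tool_rot: [1.545, 2.733, -0.0]
contact_force: [0.3, 0.6, 4.4]
opening: 0.0129
grip_force: 30.9
```

send_rows([
  [1.0,[0,0,0],0],
  [1.0,[0,0,-1],0],
  [1.0,[0,0,-3],0],
  [1.0,[0,0,-4],0],
  [1.0,[0,0,-2],0],
  [1.0,[0,0,0],0],
])

```text
t: 11.65
tool_pos: [0.5827, -0.2975, 0.1354]
tool_rot: [1.545, 2.732, -0.0]
contact_force: [-0.1, 0.2, 0.5]
opening: 0.0132
grip_force: 30.4
```

Run:
```python
from h import *
from station import ctrl
from mv import go
t=np.radians(6.5);b=-.021
go(.5624-b*np.sin(t),.1342+b*np.cos(t),.13,96.5)
p=ctrl.get_obs()["tool_pos"];r=ctrl.get_obs()["tool_rot"];f=2*np.arctan2(r[1],r[0])
X=np.array([np.cos(f),np.sin(f)]);Y=np.array([np.sin(f),-np.cos(f)])
for n in("scene","top"):
    im=ctrl.get_image(n);W=cloud(im)
    m=(mask(im,"blue")>0)&(np.hypot(W[...,0]-p[0],W[...,1]-p[1])<.05)&(W[...,2]>.07)
    d=(W[m][:,:2]-p[:2])*1000
    if len(d)>8:print(n,len(d),"toolx",np.percentile(d@X,[2,98]).round(1),"tooly",np.percentile(d@Y,[2,98]).round(1),np.percentile(W[m][:,2]-p[2],[2,98]).round(3))
```

```text
t 11.65 pos [ 0.5827 -0.2975  0.1354] phi 121.04 tilt -0.0032 F [-0.1  0.2  0.5] open 0.0132
shift cm [36.13 19.65  0.54] turn 24.54
scene 147 toolx [-10.7   6.5] tooly [-18.7  21.9] [-0.03   0.023]
```

send_rows([
  [1.0,[4.52,2.46,0],0],
  [1.0,[4.52,2.46,0],0],
  [1.0,[4.52,2.46,0],0],
  [1.0,[4.52,2.46,0],0],
  [1.0,[4.52,2.46,0],0],
  [1.0,[4.52,2.46,0],0],
  [1.0,[4.52,2.46,0],0],
  [1.0,[4.49,2.43,0],0],
  [1.0,[0,0,0],8.2],
  [1.0,[0,0,0],8.2],
])

```text
t: 13.0
tool_pos: [0.5623, 0.1147, 0.1308]
tool_rot: [-1.922, -2.481, 0.005]
contact_force: [0.2, -0.5, -0.1]
opening: 0.0134
grip_force: 30.4
```

send_rows([
  [1.0,[0,0,0],8.14],
  [1.0,[0,0,0],0],
  [1.0,[0,0,0],0],
])

```text
t: 13.38
tool_pos: [0.5632, 0.1138, 0.1322]
tool_rot: [-2.089, -2.345, 0.003]
contact_force: [-0.5, 0.3, -0.1]
opening: 0.0137
grip_force: 30.4
```

Run:
```python
from h import *
from station import ctrl
from mv import go
t=np.radians(6.5);b=-.021
go(.5624-b*np.sin(t),.1342+b*np.cos(t),.055,96.5)
im=ctrl.get_image("scene");c=im["frame"][130:230,250:360,::-1]
cv2.imwrite("pics/s2.png",cv2.resize(c,None,fx=5.5,fy=5.5,interpolation=cv2.INTER_CUBIC))
```

```text
t 13.38 pos [0.5632 0.1138 0.1322] phi 96.6 tilt -0.0016 F [-0.5  0.3 -0.1] open 0.0137
shift cm [-0.06  0.15  7.72] turn 0.1
```

View pics/s2.png

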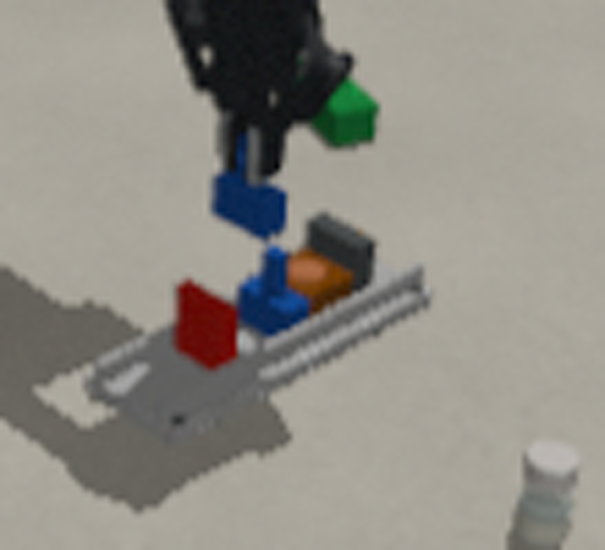

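The crop shows the first spacer standing square in the channel (275,290) against the mount, and the second held above (250,200). The slide is at (208,325).

send_rows([
  [1.0,[-0.06,0.12,2.5],0],
  [1.0,[0,0,2.5],0],
  [1.0,[0,0,1.2],0],
  [1.0,[0,0,0.5],0],
  [1.0,[0,0,0.4],0],
  [1.0,[0,0,0.3],0],
  [1.0,[0,0,0.2],0],
  [1.0,[0,0,0],0],
])

```text
t: 14.42
tool_pos: [0.5653, 0.1135, 0.0578]
tool_rot: [2.092, 2.344, 0.0]
contact_force: [0.4, 0.1, -0.5]
opening: 0.0135
grip_force: 30.4
```

send_rows([
  [1.0,[0,0,0.3],0],
  [1.0,[0,0,0.2],0],
  [1.0,[0,0,0.2],0],
  [1.0,[0,0,0.1],0],
  [1.0,[0,0,0],0],
])

```text
t: 15.05
tool_pos: [0.5652, 0.1134, 0.0495]
tool_rot: [-2.092, -2.344, 0.0]
contact_force: [0.0, -0.1, -0.6]
opening: 0.0133
grip_force: 30.4
```

send_rows([
  [1.0,[0,0,0.2],0],
  [1.0,[0,0,0.1],0],
  [1.0,[0,0,0],0],
])

```text
t: 15.42
tool_pos: [0.5653, 0.1135, 0.0468]
tool_rot: [2.092, 2.344, 0.0]
contact_force: [-0.7, 1.2, 0.7]
opening: 0.0133
grip_force: 30.5
```

send_rows([
  [4.5,[0,0,0],0],
  [4.5,[0,0,0],0],
  [4.5,[0,0,0],0],
  [4.5,[0,0,-1],0],
  [4.5,[0,0,-3],0],
  [4.5,[0,0,-4],0],
  [0,[-4,0,0],0],
  [0,[-2.6,0,0],0],
  [0,[0,0,0],0],
  [0,[0,0,0],0],
])

```text
t: 16.68
tool_pos: [0.5727, 0.0483, 0.1269]
tool_rot: [-2.092, -2.344, -0.001]
contact_force: [-0.1, -0.0, -0.0]
opening: -0.0001
grip_force: 0.0
```

Run:
```python
from h import *
from station import ctrl
from mv import go
t=np.radians(6.5);B=-.086
ex=np.array([np.cos(t),np.sin(t)]);ey=np.array([-np.sin(t),np.cos(t)]);o=np.array([.561,.134])
go(.5626-B*np.sin(t),.1342+B*np.cos(t),.034,96.5)
outs=[]
for n,(u,v) in(("scene",(300,183)),("top",(207,184))):
    im=ctrl.get_image(n);W=cloud(im);a=(W[...,:2]-o)@ex*1000;b=(W[...,:2]-o)@ey*1000;z=W[...,2]*1000
    bm=(mask(im,"blue")>0)&(abs(a)<40)&(abs(b)<70)
    print(n,bm.sum(),"b",np.percentile(b[bm],[2,98]).round(1),"z",np.percentile(z[bm],[2,98]).round(1)) if bm.sum()>8 else 0
    q=bm&(z>60);print(" tabs z,b",np.sort(z[q]).round()[-6:],np.sort(b[q]).round(1))
    outs.append(cv2.resize(im["frame"][v-35:v+35,u-40:u+40,::-1],(400,350),interpolation=cv2.INTER_CUBIC))
cv2.imwrite("pics/two.png",np.hstack(outs))
```

```text
t 16.68 pos [0.5727 0.0483 0.1269] phi 96.5 tilt -0.0001 F [-0.1 -0.  -0. ] open -0.0001
shift cm [ 0.04 -0.03  9.29] turn -0.0
scene 101 b [-30.2   9.1] z [26.9 72.1]
 tabs z,b [69. 69. 72. 72. 74. 74.] [-26.8 -26.1 -25.1 -25.  -24.9 -23.5 -23.  -20.5 -19.1 -17.   -2.2  -1.7
  -1.6  -1.1  -0.3   0.1   0.2   2.2   4.8   5.3]
top 72 b [-27.8  -8.6] z [27.5 73.3]
 tabs z,b [72. 72. 72. 72. 74. 74.] [-23.  -22.9 -22.3 -20.5 -20.2 -19.7 -19.4 -19.  -17.6 -17.  -16.8 -16.5
 -15.9 -14.3 -13.9 -13.8 -13.4]
```

View pics/two.png

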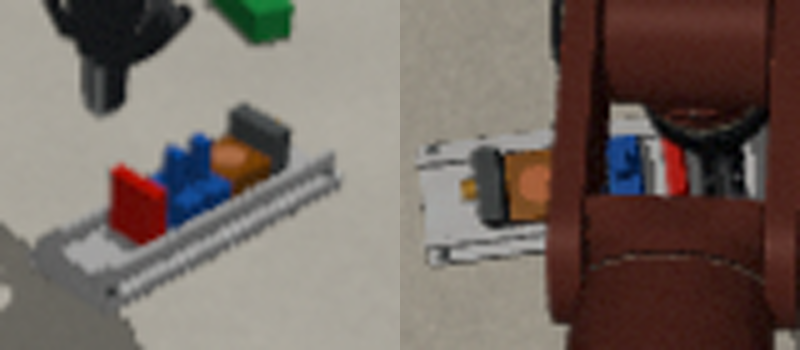

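Both spacers stand in the channel (left crop: tabs at (173,165) and (200,155)) between the slide and the mount. The gripper is behind the slide.

send_rows([
  [0,[0,0,3],0],
  [0,[0,0,3],0],
  [0,[0,0,2],0],
  [0,[0,0,1.2],0],
  [0,[0,0,0],0],
])

```text
t: 17.4
tool_pos: [0.5723, 0.0481, 0.0339]
tool_rot: [-2.091, -2.343, 0.001]
contact_force: [-0.8, -0.3, 0.9]
opening: -0.0001
grip_force: 0.0
```

send_rows([
  [0,[0.4,0,0],0],
  [0,[0.4,0,0],0],
  [0,[0.3,0,0],0],
  [0,[0.3,0,0],0],
  [0,[0.2,0,0],0],
  [0,[0,0,0],0],
])

```text
t: 18.15
tool_pos: [0.5709, 0.0639, 0.0346]
tool_rot: [-2.092, -2.344, 0.0]
contact_force: [0.3, 0.4, 0.0]
opening: 0.0003
grip_force: 0.0
```

send_rows([
  [0,[0.2,0,0],0],
  [0,[0.2,0,0],0],
  [0,[0.2,0,0],0],
  [0,[0.2,0,0],0],
  [0,[0.2,0,0],0],
])

```text
t: 18.77
tool_pos: [0.5698, 0.0738, 0.0346]
tool_rot: [2.092, 2.344, -0.0]
contact_force: [-0.1, -1.4, -0.4]
opening: -0.0001
grip_force: 0.8
```

send_rows([
  [0,[0.2,0,0],0],
  [0,[0.2,0,0],0],
  [0,[0.1,0,0],0],
  [0,[0.1,0,0],0],
])

```text
t: 19.27
tool_pos: [0.5691, 0.0797, 0.0346]
tool_rot: [-2.092, -2.344, 0.0]
contact_force: [0.2, -1.9, -0.9]
opening: -0.0006
grip_force: 0.8
```

send_rows([
  [0,[0.1,0,0],0],
  [0,[0.1,0,0],0],
  [0,[0.1,0,0],0],
  [0,[0.1,0,0],0],
])

```text
t: 19.77
tool_pos: [0.5686, 0.0837, 0.0346]
tool_rot: [2.092, 2.344, -0.0]
contact_force: [0.1, -2.0, -0.2]
opening: -0.0
grip_force: 0.9
```

send_rows([
  [0,[0.1,0,0],0],
  [0,[0.1,0,0],0],
  [0,[0.1,0,0],0],
])

```text
t: 20.15
tool_pos: [0.5683, 0.0867, 0.0346]
tool_rot: [2.092, 2.344, -0.0]
contact_force: [0.8, -3.0, 0.1]
opening: 0.0001
grip_force: 1.0
```

send_rows([
  [0,[0.1,0,0],0],
  [0,[0.1,0,0],0],
  [0,[0.05,0,0],0],
])

```text
t: 20.52
tool_pos: [0.5681, 0.0879, 0.0346]
tool_rot: [2.09, 2.343, -0.003]
contact_force: [0.7, -6.9, -0.7]
opening: -0.0003
grip_force: 3.8
```

send_rows([
  [0,[0.1,0,0],0],
  [0,[0.05,0,0],0],
  [0,[0.05,0,0],0],
])

```text
t: 20.9
tool_pos: [0.5681, 0.088, 0.0347]
tool_rot: [2.088, 2.341, -0.007]
contact_force: [1.4, -15.3, 0.4]
opening: 0.0002
grip_force: 7.2
```

Run:
```python
from h import *
from station import ctrl
t=np.radians(6.5);ex=np.array([np.cos(t),np.sin(t)]);ey=np.array([-np.sin(t),np.cos(t)]);o=np.array([.561,.134])
for n,(u,v) in(("scene",(300,183)),("top",(207,184))):
    im=ctrl.get_image(n);W=cloud(im);a=(W[...,:2]-o)@ex*1000;b=(W[...,:2]-o)@ey*1000;z=W[...,2]*1000
    m=(abs(a)<40)&(abs(b)<80)
    for c,lo,hi in(("red",55,70),("blue",61,80),("blue",36,50),("amber",36,50)):
        q=(mask(im,c)>0)&m&(z>lo)&(z<hi)
        if q.sum()>3:print(n,c,lo,q.sum(),"b",np.percentile(b[q],[3,50,97]).round(1),"a",np.percentile(a[q],[3,97]).round(1))
    if n=="scene": cv2.imwrite("pics/end.png",cv2.resize(im["frame"][v-35:v+35,u-40:u+40,::-1],(800,600)[:2],interpolation=cv2.INTER_CUBIC))
```

```text
scene blue 36 27 b [-22.3   0.   13. ] a [-0.6 24.1]
scene amber 36 67 b [19.  37.4 54.1] a [-15.   22.2]
top blue 61 16 b [ 3.   8.2 11.8] a [-3.3  9.7]
top blue 36 58 b [-17.9   1.3  16.5] a [-17.5   9.8]
top amber 36 28 b [19.2 23.2 29. ] a [-15.7  16.5]
```

View pics/end.png

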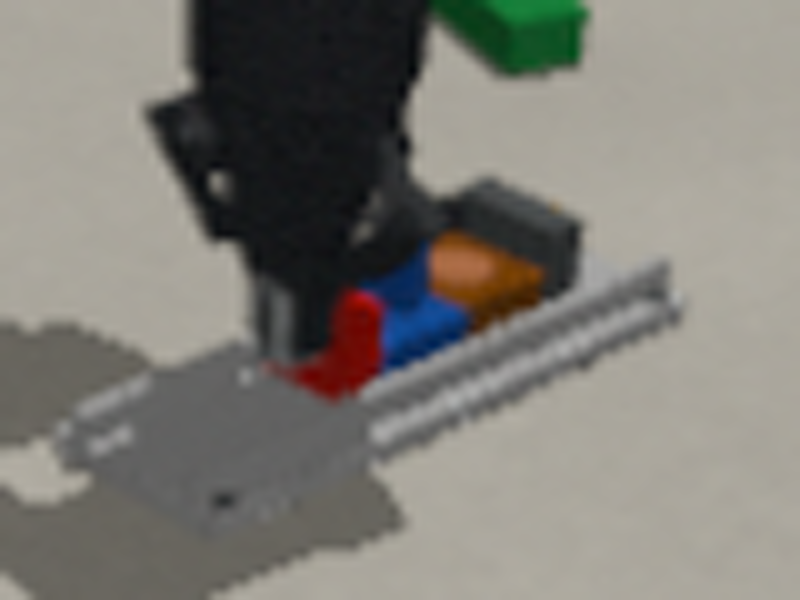

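send_rows([
  [0,[0.05,0,0],0],
  [0,[0,0,0],0],
  [0,[0,0,0],0],
  [0,[0,0,0],0],
  [0,[0,0,0],0],
])

```text
t: 21.62
tool_pos: [0.5681, 0.088, 0.0347]
tool_rot: [2.088, 2.341, -0.008]
contact_force: [0.4, -15.2, -0.3]
opening: 0.0002
grip_force: 7.4
```

```bash
python3 -c "
from station import ctrl
print(ctrl.finish_job())"
```

```text
the job is handed in; nothing more can be done
None
```

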